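# Run the mending press through one timer run

### The arm

A 6-joint arm with a two-finger parallel gripper is mounted at the origin on the work surface. World frame = base frame: x ahead of the robot, y to its left, z up, the work surface at z = 0. Lengths are in mm, angles in rad, forces in N, time in s.
With the tool pointing down it reaches from about 350 to 975 mm from the base axis. Payload 7.1 kg.
Tool frame: the origin (TCP) lies at the very end of the fingers, on their centre line; the grasp point (between the pads) lies 19 mm behind it (pinch_z is the distance from the TCP to the grasp point, in mm); z points along the fingers, y is the direction in which the jaws open and shut (so a half turn about z gives the same grasp; the last joint's range is limited). The gripper opens to 88 mm and grips with 3 to 60 N. Pads are 20 mm wide; open, the fingers measure 115 mm over their backs; the gripper's body (75 mm by 178 mm) begins 61 mm behind the grasp point.
Start: joints at [1.144, 0.423, 1.63, -0, 1.089, -0.019], TCP at [247.837, 573.744, 222.675] pointing down, gripper open.
Joint ranges: [-3, 3], [-0.9, 2.11], [0.09, 2.58], [-1.31, 4.45], [0.11, 2.69], [-2.54, 2.54]. Speed limits (rad/s): [2.39, 2.39, 3.01, 3.14, 3.14, 3.14].

### API

Orientations are given as a unit quaternion [x, y, z, w].
In Python, from cell import observe, capture, camera_model, hand_in, pinch_z gives the robot as it stands.
- The arm moves only by the tool servo_tool, never from a script. Its argument "series" is a list of rows, each an object with "xyz": the shift along the tool's x, y, z in mm, a list of three; "twist": the turn, a rotation vector about the tool's x, y, z in degrees, a list of three; "claw": the opening in per cent of the stroke, from 0 (shut) to 100 (fully open). In form: [{"xyz": [x, y, z], "twist": [wx, wy, wz], "claw": claw}, ...]. A call has 1 to 10 rows; each row is the pose to reach, as a shift and turn from the pose measured when the call began, along the tool's axes at that moment; what a row does not reach only later rows make up. A row lasts 1/8 s, in which the tool goes at most 62.5 mm and 10.7 degrees, less where a joint would pass 70% of its speed; a pose out of reach is approached as far as the arm can. A call with a gripper value outside its range is refused whole. The fingers move at their own pace and stop on an object; "newtons" is the grip in N (left out, the last holds). Time passes only in rows, so rows that repeat a pose let the fingers close. It gives the time, the measured TCP pose, the force and the opening at its end, in the units of the state.
- observe(): the state, without advancing time (a new reading comes with each control period).
- capture(name): name is "scene" or "top" or "wrist"; returns (picture, depth): 400x640x3 uint8, blue, green, red; 400x640 float32, mm along the optical axis (not along the pixel's ray), 0 where there is no reading.
- camera_model(name): a dict with "fovy" (degrees; the focal length in pixels is half the picture's height over the tangent of half this angle, whatever the lens; pixels are square), "cx", "cy" (the principal point, pixels), "dist" ([k1, k2, p1, p2, k3] as OpenCV has them; the pictures are not rectified), "cam_to_world" (4x4, takes a point from camera to world coordinates). Camera axes: x right, y up, looking along -z (the intrinsics and any distortion apply to the point x, -y, -z); pixel columns grow to the right and rows downward; lengths in mm; the calibration is good to about 2 mm. A picture is of the moment at which its call begins: read the wrist's pose just before it. camera_model takes no time and is no camera call; for the wrist camera it gives the pose at the moment of the call.
- hand_in(): hands the job in, once; it reports no verdict.
The state is a dict: "t": time; "qpos": joint angles; "joint_vel": joint speeds; "joint_efforts": joint torques, N m; "tcp_pos": TCP position; "ee_rot": TCP orientation; "contact_force": force on the tool from outside, world axes, zero at the start; "torque": the same for the moment, N m; "width": finger opening in mm.
Only numpy, scipy, OpenCV 4.12 (cv2) and the standard library are available. Lean on these libraries where they do the work, as an engineer would, in place of code of your own. Each camera call takes 0.05 s, during which the arm holds its last target.

### The job

A freshly glued wooden roundel lies in the mending press. Pull the brass knob of the blue pull-out timer until it stands over the red stripe and let go; while it creeps back, push the press's wooden handle down until the yellow pointer lies in the green band on the white post (never on down past the red one) and keep it there until the timer knob has crept all the way home. Finish still holding the handle down at the green band, with the kettle, tray, bowls and spoon left where they are.

Things in the scene. Friction and masses are not known exactly. Their poses are not given: they have to be found in the camera images.
- timer_slide (a joint): Travel of the timer's slide in m: 0 = home (a spring keeps it there), grows as the knob is pulled out along the timer's own -x, 0.075 = knob centred on the red stripe (14 mm wide, so 0.068 to 0.082), stop at 0.10. A spring of 2 to 2.6 N pulls it home against a damper of 400 N per m/s: pulling at 30 mm/s takes about 14 N (twice that at 60 mm/s), and let go from 0.075 it creeps home by itself at 5 to 6 mm/s, in about 13 s.
- timer_knob (a point): Grip point of the timer's upright brass knob, a cylinder 22 mm across standing from z = 16 to 76 mm; this point is on its axis at z = 58 mm and moves with it. Axes are the timer's: the knob is pulled out along -x. Behind it (+x) a 10 mm rod at z = 24 mm joins it to the housing, so keep fingertips above 32 mm there; when home the housing's face is 50 mm behind the knob's axis.
- timer: The timer, fixed to the chest: a grey sole plate 320 x 90 x 12 mm with a blue housing 120 x 76 mm, 70 mm high, at its +x end. Origin: on the chest's top under the middle of the housing's front face; -x is the pull-out direction, within 0.35 rad of the robot's -x. The red stripe crosses the sole 125 mm in front of the origin. It stands left or right of the press.
- lever (a joint): Angle of the press lever in rad: 0 = raised at rest (sprung), grows as the handle is pushed down. Its yellow pointer lies within the green band on the post from 0.31 to 0.41, centre 0.36; the red band below it runs to about 0.50; stop at 0.62. The lever stands at 0.45 minus this value above the horizontal. Holding it at 0.36 takes about 7 N downwards at the handle and about 9 N at 0.41; it springs up when let go.
- handle_top (a point): Centre of the upper face of the lever's wooden handle, a bar 36 mm (along the lever) x 90 mm (across it) x 24 mm, which tilts with the lever; it can be pushed from above with shut fingers, or gripped. This point is 250 mm along the lever from the pivot and 24 mm above the lever's centre line: at rest about 240 mm above the chest, in the green band about 156 mm.
- press: The mending press, fixed: wooden base 320 x 150 x 20 mm, two steel cheeks 135 mm high at its far (+x) end, a steel lever, and a white gauge post 195 mm high at x = -70, y = 58 mm with the green band at z = 117 to 134 mm, a red one under it. Origin: on the chest's top. The lever's pivot is at x = 100, y = 0, z = 110 mm; it points from there to -x (within 0.35 rad of the robot's -x) and turns about y.
- pad: The press's sprung pad under the lever, a brass stem and rubber dome 120 mm from the pivot; it meets the roundel when the lever is at about 0.29 and its spring (600 N/m) then sets the pressure. Nothing to operate.
- roundel: The glued wooden roundel, 60 mm across and 19 mm high, lying loose within the steel rim of the press's seat. Origin: centre of its underside. Leave it there.
- seat (a point): Centre of the press's seat, 50 mm above the chest.
- kettle: Bystander: copper-toned kettle 170 mm across, bail handle to 210 mm high. Origin: centre of its underside.
- tray: Bystander: wooden tray 300 x 200 x 25 mm. Origin: centre of its underside.
- bowl_tray: Bystander: white porcelain bowl 110 mm across, 55 mm high, on the tray. Origin: centre of its underside.
- spoon: Bystander: steel spoon 160 mm long on the tray.
- bowl_mid: Bystander: blue porcelain bowl 110 mm across, 55 mm high, between press and timer. Origin: centre of its underside.
Things that resemble listed ones, but are neither listed nor needed, are in the scene too. There is more than one size of the roundel; the job needs the smaller.

How it is judged:
By the outcome, as a careful person would: the job done as asked, in the order asked, and still so for the second after the job is handed in, while the arm keeps its last pose, push and grip.
It also fails if it takes over 72 s, if anything falls off the work surface, if the arm or the gripper's body presses on something with over 40 N, if the wrist force passes 120 N, or if a joint passes its speed limit or range.

## Working session

There is one attempt and no reset: what is moved stays moved. The work goes in short steps, Python scripts to look and compute and a tool call to move; the robot and the scene stay as the last step left them, time stands still between calls to the robot, and variables do not carry over. Pictures are saved under pics/ and viewed, and the job is handed in when it is done.

Besides the shell and the picture viewer there is one more tool, called after ">>>" in YAML: its name, and indented under it one key for each argument. servo_tool: Moves the arm, as the interface text tells. Its arguments: {"type":"object","properties":{"series":{"type":"array"},"newtons":{"type":"number"}},"required":["series"]}

```bash
mkdir -p pics; ls
python3 - <<'E'
from cell import *
import cv2,json
print(observe(),pinch_z)
for n in("scene","top"):
    p,d=capture(n); cv2.imwrite(f"pics/{n}0.png",p); m=camera_model(n); print(n,m)
    import numpy as np; np.save(f"{n}_d.npy",d);
E
```

```text
pics
{'t': 0.0, 'qpos': array([ 1.14400188e+00,  4.23840013e-01,  1.63065227e+00, -2.88910261e-05,
        1.08858432e+00, -1.90146229e-02]), 'joint_vel': array([-0.00051621, -0.00040208,  0.0001048 ,  0.00069827,  0.00150748,
       -0.00159056]), 'joint_efforts': array([ 1.50403015e-03, -5.44639242e+01, -2.73651356e+01,  6.44334080e-02,
        2.30402488e-02, -1.25398810e-04]), 'tcp_pos': array([247.62938708, 573.27123764, 221.9170298 ]), 'ee_rot': array([ 2.02473567e-01,  9.79287447e-01, -7.26443421e-04, -1.51545917e-04]), 'contact_force': array([ 0.15743544, -0.08647757,  0.1438853 ]), 'torque': array([ 0.02258318, -0.00998755, -0.01545608]), 'width': 87.46996549273824} 18.700000000000003
scene {'fovy': 48.65725947116894, 'cx': 317.9672079639252, 'cy': 198.41686567102792, 'dist': array([0.01933872, 0.        , 0.        , 0.        , 0.        ]), 'cam_to_world': array([[-7.69137959e-01, -4.82694653e-01,  4.18846835e-01,
         1.26735181e+03],
       [ 6.39067980e-01, -5.76450679e-01,  5.09211873e-01,
         8.90988386e+02],
       [-4.34930577e-03,  6.59325782e-01,  7.51844796e-01,
         1.46376981e+03],
       [ 0.00000000e+00,  0.00000000e+00,  0.00000000e+00,
         1.00000000e+00]])}
top {'fovy': 57.35393004990592, 'cx': 327.8870872937139, 'cy': 197.9114787301649, 'dist': array([-0.03871931,  0.        ,  0.        ,  0.        ,  0.        ]), 'cam_to_world': array([[-1.62212061e-02,  9.90383111e-01, -1.37397839e-01,
         3.60835224e+02],
       [-9.99844066e-01, -1.70261861e-02, -4.68544865e-03,
        -7.06256248e+00],
       [-6.97975039e-03,  1.37300411e-01,  9.90504861e-01,
         1.46995725e+03],
       [ 0.00000000e+00,  0.00000000e+00,  0.00000000e+00,
         1.00000000e+00]])}
```

View pics/scene0.png

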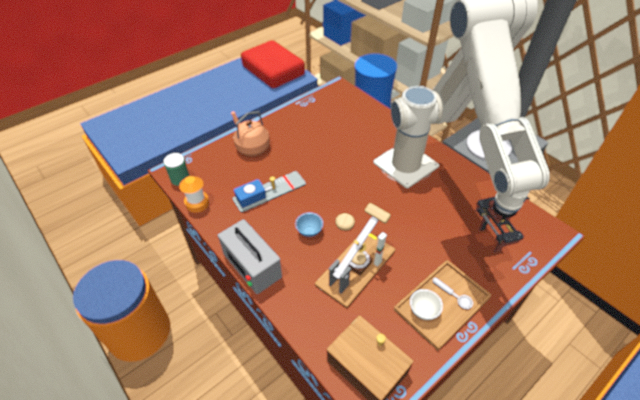

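View pics/top0.png

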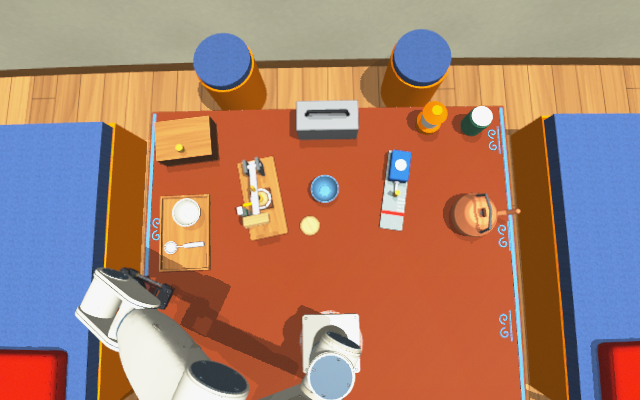

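The top view shows the press at about (262,198), the timer (blue housing (400,165), knob ~(397,192), stripe ~(392,213)), the blue bowl (324,189), a loose disc at (310,225) that resembles the roundel, and the kettle (475,215). I'll enlarge crops and measure.

```bash
cat > h.py <<'E'
import numpy as np,cv2
from cell import *
def K(m):
    f=200/np.tan(np.radians(m["fovy"])/2); return np.array([[f,0,m["cx"]],[0,f,m["cy"]],[0,0,1.]])
def ray(m,u,v):
    p=cv2.undistortPoints(np.array([[[u,v]]],float),K(m),m["dist"])[0,0]
    T=m["cam_to_world"]; return T[:3,3],T[:3,:3]@np.array([p[0],-p[1],-1.])
def onz(m,u,v,z):
    o,d=ray(m,u,v); return o+d*(z-o[2])/d[2]
def proj(m,P):
    T=m["cam_to_world"]; c=(np.asarray(P,float)-T[:3,3])@T[:3,:3]; c=c*[1,-1,-1]
    return cv2.projectPoints(c.reshape(-1,1,3),np.zeros(3),np.zeros(3),K(m),m["dist"])[0][:,0]
def cloud(m,d):
    v,u=np.mgrid[0:400,0:640]; uv=np.stack([u,v],-1).reshape(-1,1,2).astype(float)
    p=cv2.undistortPoints(uv,K(m),m["dist"])[:,0]; dd=d.reshape(-1,1)
    c=np.hstack([p[:,:1],-p[:,1:],-np.ones((len(p),1))])*dd
    T=m["cam_to_world"]; return (c@T[:3,:3].T+T[:3,3]).reshape(400,640,3)
E
python3 - <<'E'
from h import *
t=cv2.imread("pics/top0.png"); s=cv2.imread("pics/scene0.png")
a=cv2.resize(t[145:245,225:300],None,fx=5,fy=5,interpolation=cv2.INTER_CUBIC)
b=cv2.resize(t[145:245,370:425],None,fx=5,fy=5,interpolation=cv2.INTER_CUBIC)
cv2.imwrite("pics/topcrop.png",np.hstack([a,b]))
a=cv2.resize(s[195:305,310:400],None,fx=4,fy=4,interpolation=cv2.INTER_CUBIC)
b=cv2.resize(s[165:275,228:312],None,fx=4,fy=4,interpolation=cv2.INTER_CUBIC)
cv2.imwrite("pics/scenecrop.png",np.hstack([a,b]))
m=camera_model("top"); P=cloud(m,np.load("top_d.npy"))
for n,(u,v) in dict(table=(340,250),house=(400,165),sole=(397,205),press=(270,225),handle=(256,220),disc=(310,225)).items(): print(n,P[v,u].round(1))
E
```

```text
table [354.5 -45.   -0.9]
house [ 679.8 -284.5   71.9]
sole [ 530.  -277.8    8.6]
press [457.6 232.1  15.9]
handle [459.8 241.6 246. ]
disc [454.5  72.2  24.2]
```

View pics/topcrop.png

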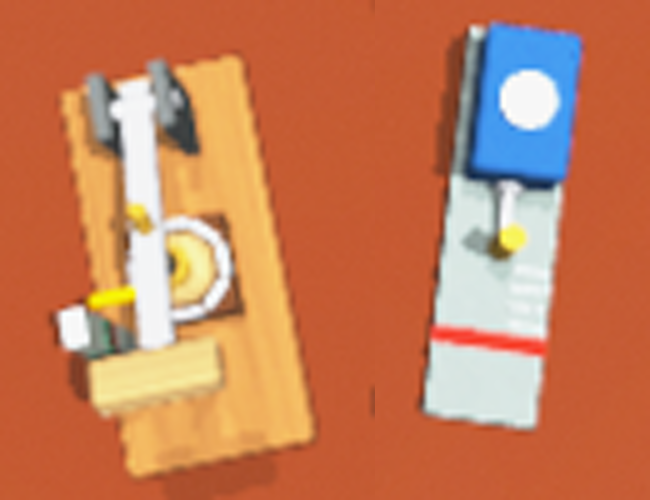

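View pics/scenecrop.png

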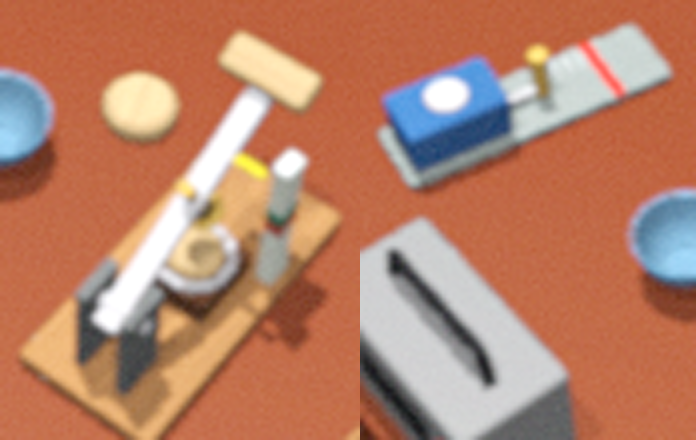

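Run:
```python
from h import *
t=cv2.imread("pics/top0.png"); m=camera_model("top"); P=cloud(m,np.load("top_d.npy"))
s=cv2.imread("pics/scene0.png"); ms=camera_model("scene"); S=cloud(ms,np.load("scene_d.npy"))
def cent(img,mm,mask,z,box):
    k=np.zeros(mask.shape,bool); x0,y0,x1,y1=box; k[y0:y1,x0:x1]=mask[y0:y1,x0:x1]
    v,u=np.nonzero(k); return np.array([onz(mm,a,b,z)[:2] for a,b in zip(u,v)])
hs=lambda i:cv2.cvtColor(i,cv2.COLOR_BGR2HSV).astype(int)
h=hs(t); H,Sa,V=h[...,0],h[...,1],h[...,2]
def rect(x,n):
    r=cv2.minAreaRect(x.astype(np.float32)); print(n,np.round(r[0],1),np.round(r[1],1),round(r[2],1),"mean",x.mean(0).round(1),len(x)); return r
h2=hs(s)
for nm,hh,mm,box in(("top",h,m,(375,145,420,235)),("scene",h2,ms,(228,165,312,215))):
    H,Sa,V=hh[...,0],hh[...,1],hh[...,2]
    blue=(H>95)&(H<120)&(Sa>110)
    b=cent(0,mm,blue,70,box); rect(b,nm+" house z70")
    y=(H>20)&(H<34)&(Sa>110)&(V>150); k=cent(0,mm,y,76,box); print(nm,"knob top z76",k.mean(0).round(1),len(k),np.ptp(k,axis=0).round(1))
    r=((H<4)|(H>174))&(Sa>150)&(V>190); x=cent(0,mm,r,12,box); rect(x,nm+" stripe z12")
    v,u=np.nonzero(r[box[1]:box[3],box[0]:box[2]]);print(np.c_[u+box[0],v+box[1]][:40].tolist() if nm=="top" else len(u))
# sole+... top: grey mask
H,Sa,V=h[...,0],h[...,1],h[...,2]
g=(Sa<60)&(V>140); x=cent(0,m,g,12,(375,183,412,235)); rect(x,"sole part")
# press base rectangle from top: region pixels z 12..30 
for nm,PP in(("top",P),("scene",S)):
    X,Y,Z=PP[...,0],PP[...,1],PP[...,2]
    reg=(X>380)&(X<780)&(Y>100)&(Y<320)
    q=reg&(Z>10)&(Z<28); rect(PP[q][:,:2],nm+" base")
    q=reg&(Z>215)&(Z<260); x=PP[q]; rect(x[:,:2],nm+" handle"); print(x.mean(0),x[:,2].min(),x[:,2].max())
    q=reg&(Z>60)&(Z<76);print("~seat/roundel",PP[q].mean(0),q.sum())
    q=(X>400)&(X<520)&(Y>20)&(Y<120)&(Z>10)&(Z<40); rect(PP[q][:,:2],"loose disc");print(PP[q][:,2].mean())
```

```text
top house z70 [ 676.3 -281.6] [ 77.  124.6] 81.1 mean [ 675.3 -280.6] 482
top knob top z76 [ 571. -267.] 21 [19.5 15.9]
top stripe z12 [ 499.5 -253.8] [85.7  9.7] 80.8 mean [ 499.2 -254.8] 56
[[381, 210], [381, 211], [382, 211], [383, 211], [384, 211], [385, 211], [386, 211], [387, 211], [388, 211], [389, 211], [381, 212], [382, 212], [383, 212], [384, 212], [385, 212], [386, 212], [387, 212], [388, 212], [389, 212], [390, 212], [391, 212], [392, 212], [393, 212], [394, 212], [395, 212], [396, 212], [386, 213], [387, 213], [388, 213], [389, 213], [390, 213], [391, 213], [392, 213], [393, 213], [394, 213], [395, 213], [396, 213], [397, 213], [398, 213], [399, 213]]
scene house z70 [ 691.9 -261.7] [108.1 119.7] 80.3 mean [ 696.2 -255.3] 406
scene knob top z76 [ 576.1 -262.5] 19 [24.4 32. ]
scene stripe z12 [ 497.6 -259.1] [81.4  3.9] 82.3 mean [ 498.5 -254.5] 9
9
sole part [ 529.4 -261.2] [ 90.8 193.5] 81.2 mean [ 526.5 -261.1] 920
top base [560.3 210.1] [359.1 219.8] 0.1 mean [546.7 234.4] 1537
top handle [464.1 245.1] [40.8 87.9] 11.6 mean [462.4 243.5] 295
[462.41204829 243.51183933 239.07068435] 217.2150911342676 250.71022022684178
~seat/roundel [574.77912    255.11570296  66.05770194] 114
loose disc [455.1  76.5] [72.  71.7] 88.4 mean [455.4  76. ] 290
22.685006381285515
scene base [568.3 210.1] [343.3 219.6] 0.0 mean [574.3 260.6] 1054
scene handle [465.2 247.6] [36.6 93.4] 14.0 mean [467.2 250.5] 279
[467.17579787 250.49920887 237.33700557] 215.68006837434768 251.70995339651563
~seat/roundel [583.9496276  278.47621514  67.31950427] 182
loose disc [458.8  77.5] [74.8 74.1] 70.2 mean [461.3  80.4] 223
22.063985105451128
```

Run:
```python
from h import *
t=cv2.imread("pics/top0.png"); m=camera_model("top"); P=cloud(m,np.load("top_d.npy"))
s=cv2.imread("pics/scene0.png"); ms=camera_model("scene"); S=cloud(ms,np.load("scene_d.npy"))
# base corners from top crop pixel (crop/5 + offset), z=20
c=lambda x,y:onz(m,225+x/5-.4,145+y/5-.4,20)[:2]
A,B,C,D=c(62,95),c(240,57),c(314,438),c(130,476)
print("base",[q.round(1) for q in(A,B,C,D)],[np.linalg.norm(q).round(1) for q in(A-B,B-C,C-D,D-A)],"centre",((A+B+C+D)/4).round(1))
e=(B-C)+(A-D); print("yaw",np.degrees(np.arctan2(e[1],e[0])))
for nm,i,PP in(("top",t,P),("scene",s,S)):
    h=cv2.cvtColor(i,cv2.COLOR_BGR2HSV); X,Y,Z=PP[...,0],PP[...,1],PP[...,2]
    q=(X>470)&(X<700)&(Y>220)&(Y<320)&(Z>125)&(Z<235)&(h[...,1]<40)
    x=PP[q]; x=x[(x[:,1]<300)]
    vx,vy,x0,y0=cv2.fitLine(x[:,:2].astype(np.float32),cv2.DIST_HUBER,0,.01,.01).ravel()
    print(nm,"lever yaw",np.degrees(np.arctan2(vy,vx))%180,"at x=464.5 y=",y0+(464.5-x0)*vy/vx,len(x))
    w=(h[...,0]>12)&(h[...,0]<28)&(h[...,1]>60)
    # upper-face points: fit
    q=(X>420)&(X<510)&(Y>190)&(Y<300)&(Z>225)&(Z<262)
    x=PP[q]; r=cv2.minAreaRect(x[:,:2].astype(np.float32)); print("handle",r,x[:,2].mean())
b=lambda x,y:onz(m,370+(x-375)/5-.4,145+y/5-.4,12)[:2]
c1,c2=b(422,412),b(535,430); l,r=b(452,178),b(562,190)
print("sole end",c1,c2,np.linalg.norm(c1-c2),"edge yaw",[np.degrees(np.arctan2(*(q-p)[::-1])) for p,q in((c1,l),(c2,r))])
```

```text
base [array([709.5, 367.8]), array([738.4, 222.4]), array([427.7, 162.3]), array([400. , 308.2])] [np.float64(148.2), np.float64(316.4), np.float64(148.5), np.float64(315.2)] centre [568.9 265.2]
yaw 10.935138718504597
top lever yaw 6.2847056 at x=464.5 y= 250.29346 285
handle ((463.14093017578125, 244.85890197753906), (38.82510757446289, 87.88069152832031), 11.599276542663574) 239.2568865578724
scene lever yaw 8.642187 at x=464.5 y= 250.77979 424
handle ((464.70654296875, 247.46165466308594), (36.55424499511719, 93.25962829589844), 13.227198600769043) 238.6235463259351
sole end [ 442.66587973 -201.75650078] [ 426.77329684 -291.23231172] 90.87626166810344 edge yaw [np.float64(-9.320845203724872), np.float64(-8.919207334464112)]
```

The press's base is 316×148 mm with yaw ≈ 10.9°, and the handle top is at ≈ (464, 246, 240). The timer's yaw is ≈ -9.1°, with the knob's home at ≈ (572, -266) and the stripe at ≈ (498, -254.5); knob to stripe comes to 75 mm as it should. The loose disc at (310,225) measures 72 mm, so it is the larger decoy, and the smaller one lies in the press at crop pixel (195,265). I'm moving up and across towards the timer.

```bash
cat >> h.py <<'E'
from scipy.spatial.transform import Rotation as Ro
def plan(xyz,yaw,st=None):
    "tool-frame shift and twist to reach world xyz, tool down, tool y at yaw deg"
    st=st or observe(); R=Ro.from_quat(st["ee_rot"])
    c,s=np.cos(np.radians(yaw)),np.sin(np.radians(yaw))
    Rt=Ro.from_matrix(np.array([[-s,c,0],[c,s,0],[0,0,-1.]]).T@np.diag([1,1,1])) if False else Ro.from_matrix(np.column_stack([[-s,c,0],[c,s,0],[0,0,-1]]))
    print("shift",R.inv().apply(np.asarray(xyz)-st["tcp_pos"]).round(1),"twist",np.degrees((R.inv()*Rt).as_rotvec()).round(1))
E
python3 - <<'E'
from h import *
plan([572,-266,320],-9.1); plan([500,-240,320],-9.1)
E
```

```text
shift [-630.6 -642.   -97.1] twist [-0.1  0.1 75.7]
shift [-554.2 -646.7  -97.1] twist [-0.1  0.1 75.7]
```

>>> servo_tool:
  series:
    - {"xyz": [-10,-10,-50],"twist": [0,0,4],"claw": 100}
    - {"xyz": [-40,-42,-97],"twist": [0,0,10],"claw": 70}
    - {"xyz": [-80,-84,-97],"twist": [0,0,16],"claw": 55}
    - {"xyz": [-120,-126,-97],"twist": [0,0,22],"claw": 55}
    - {"xyz": [-160,-168,-97],"twist": [0,0,28],"claw": 55}
    - {"xyz": [-200,-210,-97],"twist": [0,0,34],"claw": 55}
    - {"xyz": [-240,-252,-97],"twist": [0,0,40],"claw": 55}
    - {"xyz": [-280,-294,-97],"twist": [0,0,46],"claw": 55}
    - {"xyz": [-320,-336,-97],"twist": [0,0,52],"claw": 55}
    - {"xyz": [-360,-378,-97],"twist": [0,0,58],"claw": 55}

```text
t: 1.35
tcp_pos: [428.4, 81.8, 319.5]
ee_rot: [0.653, 0.757, -0.001, 0.0]
contact_force: [0.8, 0.8, 0.0]
width: 48.2
```

Run:
```python
from h import *
print(observe()["qpos"].round(2));plan([572,-266,220],-9.1)
```

```text
[ 0.16  0.02  1.92 -0.    1.2   0.02]
shift [-365.    91.    99.8] twist [-0.   0.1 17.5]
```

>>> servo_tool:
  series:
    - {"xyz": [-45,11,0],"twist": [0,0,2],"claw": 55}
    - {"xyz": [-90,23,0],"twist": [0,0,5],"claw": 55}
    - {"xyz": [-140,35,0],"twist": [0,0,7],"claw": 55}
    - {"xyz": [-190,47,0],"twist": [0,0,9],"claw": 55}
    - {"xyz": [-240,60,0],"twist": [0,0,12],"claw": 55}
    - {"xyz": [-290,72,20],"twist": [0,0,15],"claw": 55}
    - {"xyz": [-330,82,50],"twist": [0,0,17.5],"claw": 55}
    - {"xyz": [-365,91,80],"twist": [0,0,17.5],"claw": 55}
    - {"xyz": [-365,91,100],"twist": [0,0,17.5],"claw": 55}
    - {"xyz": [-365,91,100],"twist": [0,0,17.5],"claw": 55}

```text
t: 2.6
tcp_pos: [570.6, -265.7, 217.5]
ee_rot: [0.761, 0.649, -0.001, -0.002]
contact_force: [-0.8, -0.5, -0.2]
width: 48.6
```

Run:
```python
from h import *
m=camera_model("wrist"); p,d=capture("wrist"); cv2.imwrite("pics/w1.png",p); np.save("w1.npy",d)
print(observe()["tcp_pos"],m["cam_to_world"].round(3).tolist()); 
print(proj(m,[[572,-266,76],[498,-254.5,12],[621.5,-274,70]]).round(0).tolist())
```

```text
[ 571.43127991 -265.74836196  219.09425962] [[0.987, 0.15, 0.048, 583.211], [-0.158, 0.948, 0.276, -189.48], [-0.004, -0.28, 0.96, 380.368], [0.0, 0.0, 0.0, 1.0]]
[[321.0, 188.0], [259.0, 176.0], [370.0, 187.0]]
```

View pics/w1.png

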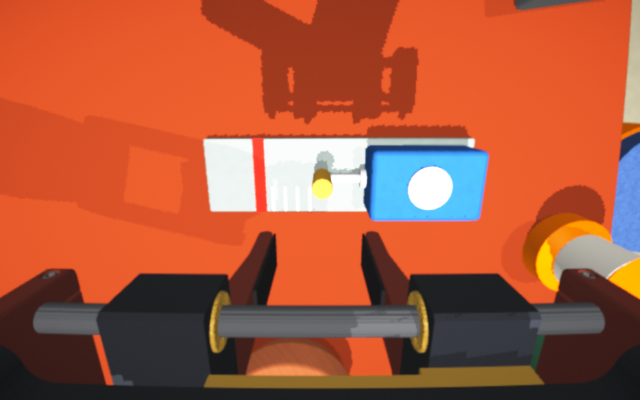

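The wrist picture shows the brass knob's top at about (321,187), where it was predicted, with the stripe at x ≈ 259 and the housing at x ≥ 368.

Run:
```python
from h import *
p=cv2.imread("pics/w1.png"); m=camera_model("wrist"); P=cloud(m,np.load("w1.npy"))
h=cv2.cvtColor(p,cv2.COLOR_BGR2HSV); 
k=(P[...,2]>68)&(P[...,2]<84)&(P[...,0]<605)&(P[...,1]>-310)&(P[...,1]<-220); k[230:]=0
v,u=np.nonzero(k); print(len(u),u.mean(),v.mean(),P[k].mean(0)); K_=onz(m,u.mean(),v.mean(),76); print("knob",K_)
r=((h[...,0]<4)|(h[...,0]>174))&(h[...,1]>180)&(P[...,2]>6)&(P[...,2]<20); r[225:]=0;r[:130]=0
v,u=np.nonzero(r); s=onz(m,u.mean(),v.mean(),12); print("stripe",len(u),s, "dist",np.linalg.norm((K_-s)[:2]))
t=cv2.imread("pics/top0.png"); mt=camera_model("top"); Q=cloud(mt,np.load("top_d.npy"))
q=(Q[...,2]>30)&(Q[...,1]<-330)&(Q[...,0]<600)&(Q[...,0]>350); print("kettle",Q[q].min(0),Q[q].max(0))
plan([K_[0],K_[1],38],-9.1)
```

```text
377 321.8885941644562 187.80901856763927 [ 574.44460021 -265.73222526   77.70023887]
knob [ 574.39544306 -266.14554773   76.        ]
stripe 647 [ 500.0421574  -254.34442576   12.        ] dist 75.28397949718081
kettle [ 398.42557285 -712.04978882   31.09413896] [ 568.68885414 -481.95255052  212.57641363]
shift [  0.2   3.4 181.1] twist [-0.1  0.   0. ]
```

>>> servo_tool:
  series:
    - {"xyz": [0,3.4,45],"twist": [0,0,0],"claw": 55}
    - {"xyz": [0,3.4,95],"twist": [0,0,0],"claw": 55}
    - {"xyz": [0,3.4,145],"twist": [0,0,0],"claw": 55}
    - {"xyz": [0,3.4,175],"twist": [0,0,0],"claw": 55}
    - {"xyz": [0,3.4,181],"twist": [0,0,0],"claw": 55}
    - {"xyz": [0,3.4,181],"twist": [0,0,0],"claw": 55}
    - {"xyz": [0,3.4,181],"twist": [0,0,0],"claw": 40}
    - {"xyz": [0,3.4,181],"twist": [0,0,0],"claw": 15}
    - {"xyz": [0,3.4,181],"twist": [0,0,0],"claw": 15}
    - {"xyz": [0,3.4,181],"twist": [0,0,0],"claw": 15}
  newtons: 30

```text
t: 3.9
tcp_pos: [573.4, -266.2, 38.9]
ee_rot: [0.761, 0.649, -0.001, -0.001]
contact_force: [-5.7, 0.1, 7.7]
width: 21.9
```

Run:
```python
from h import *
s=observe(); print(s["tcp_pos"],s["contact_force"],s["width"],s["t"],s["ee_rot"])
m=camera_model("wrist");p,d=capture("wrist"); cv2.imwrite("pics/w2.png",p)
```

```text
[ 573.40459212 -266.22718946   38.88314396] [-5.73910064  0.08377584  7.66268529] 21.873513956609578 3.9 [ 0.76072238  0.64907429 -0.00147429 -0.00136259]
```

View pics/w2.png

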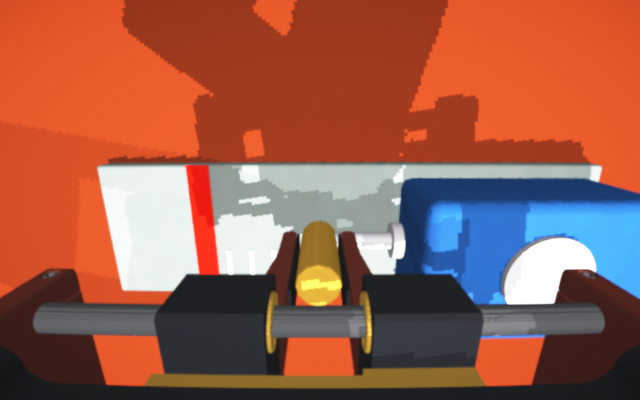

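The picture shows the knob held between the fingers at (320,260), 21.9 mm wide, and still home. Now I pull along tool -y at 24 mm/s.

>>> servo_tool:
  series:
    - {"xyz": [0,-3,0],"twist": [0,0,0],"claw": 15}
    - {"xyz": [0,-6,0],"twist": [0,0,0],"claw": 15}
    - {"xyz": [0,-9,0],"twist": [0,0,0],"claw": 15}
    - {"xyz": [0,-12,0],"twist": [0,0,0],"claw": 15}
    - {"xyz": [0,-15,0],"twist": [0,0,0],"claw": 15}
    - {"xyz": [0,-18,0],"twist": [0,0,0],"claw": 15}
    - {"xyz": [0,-21,0],"twist": [0,0,0],"claw": 15}
    - {"xyz": [0,-24,0],"twist": [0,0,0],"claw": 15}
    - {"xyz": [0,-27,0],"twist": [0,0,0],"claw": 15}
    - {"xyz": [0,-30,0],"twist": [0,0,0],"claw": 15}
  newtons: 40

```text
t: 5.2
tcp_pos: [546.9, -262.2, 39.0]
ee_rot: [0.761, 0.649, 0.0, 0.001]
contact_force: [11.7, -0.1, -11.4]
width: 21.5
```

>>> servo_tool:
  series:
    - {"xyz": [0,-4,0],"twist": [0,0,0],"claw": 15}
    - {"xyz": [0,-7,0],"twist": [0,0,0],"claw": 15}
    - {"xyz": [0,-10,0],"twist": [0,0,0],"claw": 15}
    - {"xyz": [0,-13,0],"twist": [0,0,0],"claw": 15}
    - {"xyz": [0,-16,0],"twist": [0,0,0],"claw": 15}
    - {"xyz": [0,-19,0],"twist": [0,0,0],"claw": 15}
    - {"xyz": [0,-22,0],"twist": [0,0,0],"claw": 15}
    - {"xyz": [0,-25,0],"twist": [0,0,0],"claw": 15}
    - {"xyz": [0,-28,0],"twist": [0,0,0],"claw": 15}
    - {"xyz": [0,-31,0],"twist": [0,0,0],"claw": 15}

```text
t: 6.45
tcp_pos: [519.1, -257.8, 39.0]
ee_rot: [0.761, 0.649, 0.002, 0.004]
contact_force: [12.7, -0.3, -10.8]
width: 21.3
```

Run:
```python
from h import *
s=observe(); print(s["tcp_pos"],s["contact_force"],s["width"],s["t"])
print("travel",(s["tcp_pos"]-[573.4,-266.2,38.9])@[-.987,.158,0])
m=camera_model("wrist");p,d=capture("wrist"); cv2.imwrite("pics/w3.png",p)
```

```text
[ 519.13573508 -257.83888259   39.02570342] [ 12.66422485  -0.2788631  -10.79313307] 21.289638647869598 6.45
travel 54.87988602486424
```

View pics/w3.png

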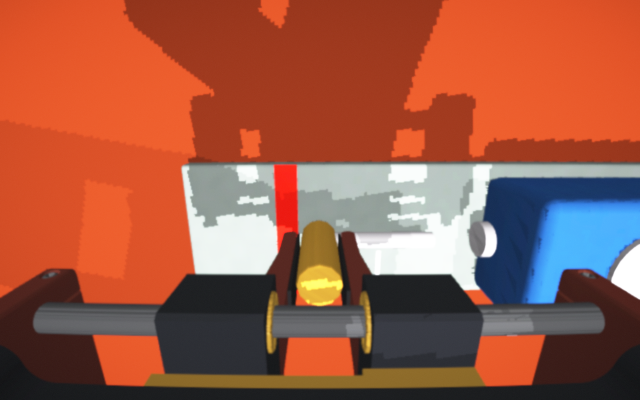

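>>> servo_tool:
  series:
    - {"xyz": [0,-4,0],"twist": [0,0,0],"claw": 15}
    - {"xyz": [0,-7,0],"twist": [0,0,0],"claw": 15}
    - {"xyz": [0,-10,0],"twist": [0,0,0],"claw": 15}
    - {"xyz": [0,-13,0],"twist": [0,0,0],"claw": 15}
    - {"xyz": [0,-16,0],"twist": [0,0,0],"claw": 15}
    - {"xyz": [0,-19,0],"twist": [0,0,0],"claw": 15}
    - {"xyz": [0,-21,0],"twist": [0,0,0],"claw": 15}
    - {"xyz": [0,-21.5,0],"twist": [0,0,0],"claw": 15}
    - {"xyz": [0,-21.5,0],"twist": [0,0,0],"claw": 15}

```text
t: 7.62
tcp_pos: [498.1, -254.5, 39.0]
ee_rot: [0.761, 0.649, 0.002, 0.004]
contact_force: [4.8, -0.8, -3.4]
width: 21.7
```

Run:
```python
from h import *
s=observe(); print(s["tcp_pos"],s["contact_force"],s["width"],s["t"])
print("travel",(s["tcp_pos"]-[573.4,-266.2,38.9])@[-.987,.158,0])
m=camera_model("wrist");p,d=capture("wrist"); cv2.imwrite("pics/w4.png",p)
h=cv2.cvtColor(p,cv2.COLOR_BGR2HSV); r=((h[...,0]<3)|(h[...,0]>176))&(h[...,1]>200)&(h[...,2]>200)
P=cloud(m,d); r&=(P[...,2]>4)&(P[...,2]<22); r[:150]=0
v,u=np.nonzero(r); print(len(u)); o=np.array([574.4,-266.1]); 
for a in range(165,270,20):
    c=u[(v==a)]
    if len(c): x=onz(m,c.mean(),a,12)[:2]; print(a,c.min(),c.max(),"stripe at along-axis",(x-s["tcp_pos"][:2])@[-.987,.158])
```

```text
[ 498.06970466 -254.50425039   38.9584378 ] [ 4.770157   -0.83619949 -3.35162246] 21.744411299846377 7.625
travel 76.19892994060523
1141
165 310 330 stripe at along-axis -0.9090865280641526
185 310 329 stripe at along-axis -0.9030576186343255
205 310 330 stripe at along-axis -0.9642376833700196
```

View pics/w4.png

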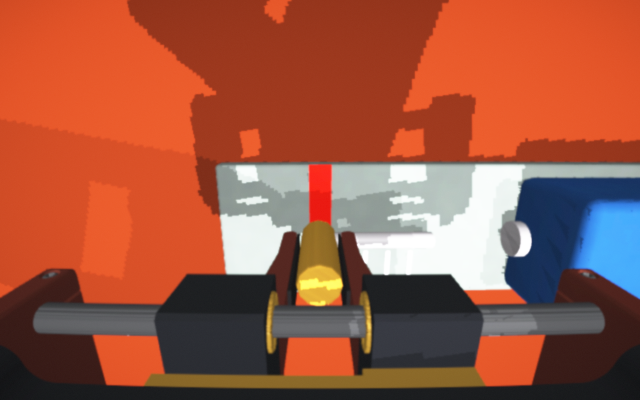

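The stripe lies directly under the knob at (320,190); travel is ≈ 76 mm. Next I release, lift and go to the handle.

>>> servo_tool:
  series:
    - {"xyz": [0,0,0],"twist": [0,0,0],"claw": 60}
    - {"xyz": [0,0,0],"twist": [0,0,0],"claw": 60}
    - {"xyz": [0,0,-40],"twist": [0,0,0],"claw": 60}
    - {"xyz": [0,0,-95],"twist": [0,0,0],"claw": 60}
    - {"xyz": [30,-7,-145],"twist": [0,0,-2],"claw": 50}
    - {"xyz": [80,-19,-195],"twist": [0,0,-4],"claw": 0}
    - {"xyz": [130,-31,-240],"twist": [0,0,-6],"claw": 0}
    - {"xyz": [180,-43,-240],"twist": [0,0,-8],"claw": 0}
    - {"xyz": [230,-55,-240],"twist": [0,0,-10],"claw": 0}
    - {"xyz": [280,-67,-240],"twist": [0,0,-12],"claw": 0}
  newtons: 20

```text
t: 8.93
tcp_pos: [473.3, 35.0, 278.2]
ee_rot: [0.688, 0.725, 0.002, 0.004]
contact_force: [-0.4, -0.5, -0.0]
width: 0.6
```

Run:
```python
from h import *
plan([458,245,275],10.9); p,d=capture("scene"); cv2.imwrite("pics/s1.png",p)
cv2.imwrite("pics/s1c.png",cv2.resize(p[150:300,220:420],None,fx=4,fy=4,interpolation=cv2.INTER_CUBIC))
```

```text
shift [210.5  -4.4   2.3] twist [ 0.5  0.3 -7.9]
```

View pics/s1c.png

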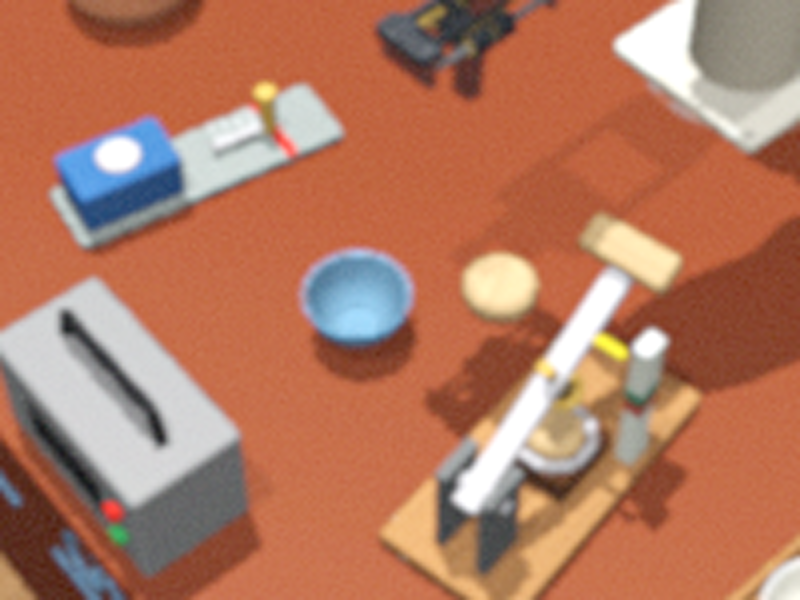

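The picture shows the knob at crop (267,100) just inside the red stripe, creeping home, with the gripper clear. On to above the handle.

>>> servo_tool:
  series:
    - {"xyz": [45,-1,2],"twist": [0,0,-2],"claw": 0}
    - {"xyz": [95,-2,2],"twist": [0,0,-4],"claw": 0}
    - {"xyz": [145,-3,2],"twist": [0,0,-6],"claw": 0}
    - {"xyz": [185,-4,2],"twist": [0,0,-8],"claw": 0}
    - {"xyz": [205,-4.4,4],"twist": [0.5,0.3,-8],"claw": 0}
    - {"xyz": [210.5,-4.4,8],"twist": [0.5,0.3,-8],"claw": 0}
    - {"xyz": [210.5,-4.4,18],"twist": [0.5,0.3,-8],"claw": 0}
    - {"xyz": [210.5,-4.4,20],"twist": [0.5,0.3,-8],"claw": 0}

```text
t: 9.98
tcp_pos: [456.2, 247.9, 256.5]
ee_rot: [0.635, 0.772, -0.0, -0.002]
contact_force: [0.2, 1.1, -0.8]
width: 0.5
```

Run:
```python
from h import *
s=observe(); print(s["tcp_pos"],s["contact_force"])
for a in (0,.06,.12,.18,.24,.30,.36):
    th=.45-a; r=250*np.cos(th)-24*np.sin(th)+6; z=110+250*np.sin(th)+24*np.cos(th)
    e=8*np.sin(th)
    print(a,end=" ");plan([674.8-r*.982,286.7-r*.1895,z+e],10.9,s)
p,d=capture("wrist"); cv2.imwrite("pics/w5.png",p)
```

```text
[456.23177095 247.85154841 256.47229558] [ 0.17286053  1.0658987  -0.82827503]
0 shift [-3.3  1.3 12.6] twist [-0.2 -0.1  0.2]
0.06 shift [-3.3 -6.1 26.2] twist [-0.2 -0.1  0.2]
0.12 shift [ -3.3 -12.7  40.2] twist [-0.2 -0.1  0.2]
0.18 shift [ -3.4 -18.4  54.6] twist [-0.2 -0.1  0.2]
0.24 shift [ -3.4 -23.3  69.3] twist [-0.2 -0.1  0.2]
0.3 shift [ -3.4 -27.4  84.3] twist [-0.2 -0.1  0.2]
0.36 shift [ -3.4 -30.6  99.5] twist [-0.2 -0.1  0.2]
```

View pics/w5.png

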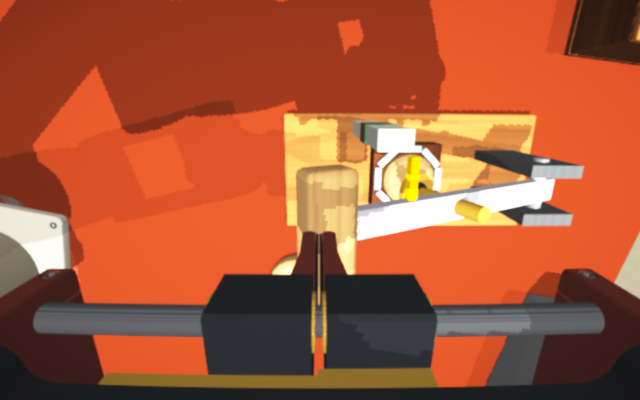

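The wrist picture shows the shut fingers at (318,240) over the wooden handle (x 297–358). I push down along the handle's arc, a little short of the centre first.

>>> servo_tool:
  series:
    - {"xyz": [-3,1,12],"twist": [0,0,0],"claw": 0}
    - {"xyz": [-3,-6,26],"twist": [0,0,0],"claw": 0}
    - {"xyz": [-3,-12.5,40],"twist": [0,0,0],"claw": 0}
    - {"xyz": [-3,-18,54],"twist": [0,0,0],"claw": 0}
    - {"xyz": [-3,-21.5,64],"twist": [0,0,0],"claw": 0}
    - {"xyz": [-3,-24.5,74],"twist": [0,0,0],"claw": 0}
    - {"xyz": [-3,-27,83],"twist": [0,0,0],"claw": 0}
    - {"xyz": [-3,-28.5,90],"twist": [0,0,0],"claw": 0}
    - {"xyz": [-3,-29.5,94],"twist": [0,0,0],"claw": 0}
    - {"xyz": [-3,-29.5,94],"twist": [0,0,0],"claw": 0}

```text
t: 11.28
tcp_pos: [427.7, 239.5, 162.6]
ee_rot: [0.635, 0.772, -0.0, -0.002]
contact_force: [1.8, -3.5, 6.7]
width: 0.3
```

Run:
```python
from h import *
s=observe(); print(s["tcp_pos"],s["contact_force"])
p,d=capture("scene"); cv2.imwrite("pics/s2c.png",cv2.resize(p[190:290,310:410],None,fx=6,fy=6,interpolation=cv2.INTER_CUBIC))
cv2.imwrite("pics/s2t.png",p[150:300,220:420])
p,d=capture("wrist"); cv2.imwrite("pics/w6.png",p)
```

```text
[427.7191446  239.47944019 162.5834771 ] [ 1.77160617 -3.47577561  6.72883712]
```

View pics/s2c.png

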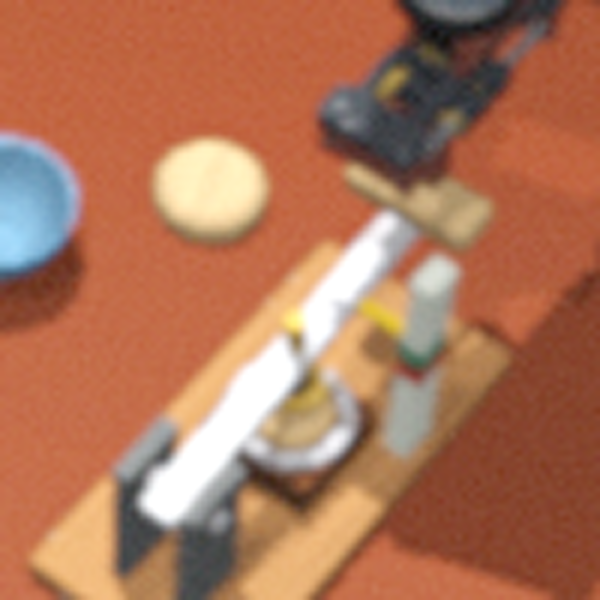

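View pics/w6.png

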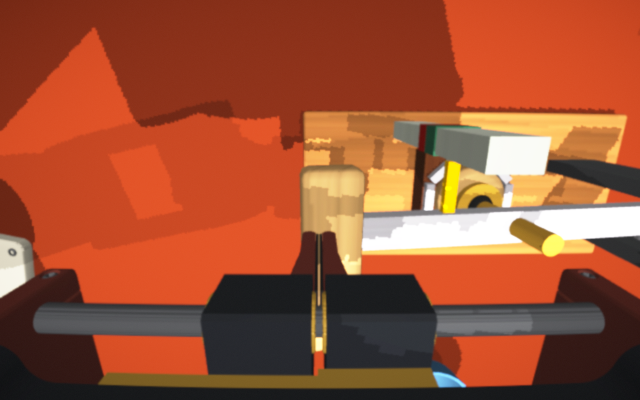

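>>> servo_tool:
  series:
    - {"xyz": [0,-0.5,2],"twist": [0,0,0],"claw": 0}
    - {"xyz": [0,-1,4],"twist": [0,0,0],"claw": 0}
    - {"xyz": [0,-1,5],"twist": [0,0,0],"claw": 0}
    - {"xyz": [0,-1,5],"twist": [0,0,0],"claw": 0}

```text
t: 11.88
tcp_pos: [426.9, 239.3, 158.0]
ee_rot: [0.635, 0.772, -0.0, -0.002]
contact_force: [0.6, -3.9, 7.8]
width: 0.6
```

```bash
cat > chk.py <<'E'
from h import *
import sys
tag=sys.argv[1]
s=observe(); print(s["t"],s["tcp_pos"].round(1),s["contact_force"].round(1))
ax=np.array([.982,.1895]); piv=np.array([674.8,286.7])
for n in("wrist","scene"):
    m=camera_model(n); p,d=capture(n); P=cloud(m,d); cv2.imwrite(f"pics/{tag}_{n}.png",p)
    h=cv2.cvtColor(p,cv2.COLOR_BGR2HSV)
    a=(P[...,:2]-piv)@ax; b=(P[...,:2]-piv)@[-ax[1],ax[0]]
    k=(a>-228)&(a<-40)&(abs(b)<16)&(P[...,2]>105)&(P[...,2]<180)&(h[...,1]<60)
    x,z=a[k],P[...,2][k]
    if len(x)>30:
        ok=np.ones(len(x),bool)
        for _ in range(5):
            c=np.polyfit(x[ok],z[ok],1); ok=abs(z-np.polyval(c,x))<4
        print(n,"lever angle",0.45+np.arctan(c[0]),"n",ok.sum(),"z at pivot",np.polyval(c,0).round(1))
    k=(abs(a+247)<16)&(abs(b)<43)&(P[...,2]>140)&(P[...,2]<185)&(h[...,0]>12)&(h[...,0]<28)
    if k.any(): print(n,"handle top z",np.median(P[...,2][k]),k.sum())
    # knob
    k=(P[...,2]>60)&(P[...,2]<84)&(P[...,0]<605)&(P[...,0]>470)&(P[...,1]>-300)&(P[...,1]<-230)
    if n=="scene":
        v,u=np.nonzero((h[...,0]>18)&(h[...,0]<34)&(h[...,1]>110)&(h[...,2]>150)&k)
        if len(u): q=onz(m,u.mean(),v.mean(),70)[:2]; print("knob travel approx",(q-[574.4,-266.1])@[-.987,.158],len(u))
E
python3 chk.py a
```

```text
11.875 [426.9 239.3 158. ] [ 0.6 -3.9  7.8]
wrist lever angle 0.3595014552444208 n 7444 z at pivot 117.1
wrist handle top z 157.1877810744681 3921
scene lever angle 0.3662906935609183 n 212 z at pivot 116.7
scene handle top z 156.35971093313287 80
knob travel approx 50.081472073295856 21
```

```bash
python3 -c "
import cv2
p=cv2.imread('pics/a_scene.png');cv2.imwrite('pics/a_c.png',cv2.resize(p[160:290,225:405],None,fx=4,fy=4,interpolation=cv2.INTER_CUBIC))"
```

View pics/a_c.png

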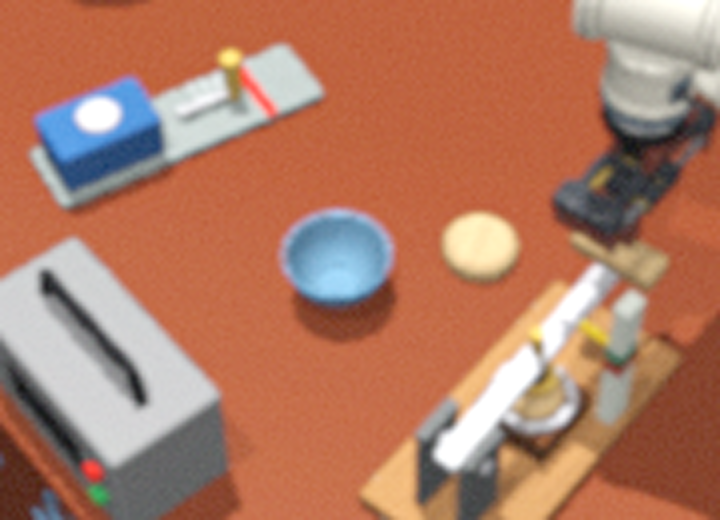

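>>> servo_tool:
  series:
    - {"xyz": [0,0,0],"twist": [0,0,0],"claw": 0}
    - {"xyz": [0,0,0],"twist": [0,0,0],"claw": 0}
    - {"xyz": [0,0,0],"twist": [0,0,0],"claw": 0}
    - {"xyz": [0,0,0],"twist": [0,0,0],"claw": 0}
    - {"xyz": [0,0,0],"twist": [0,0,0],"claw": 0}
    - {"xyz": [0,0,0],"twist": [0,0,0],"claw": 0}
    - {"xyz": [0,0,0],"twist": [0,0,0],"claw": 0}
    - {"xyz": [0,0,0],"twist": [0,0,0],"claw": 0}
    - {"xyz": [0,0,0],"twist": [0,0,0],"claw": 0}
    - {"xyz": [0,0,0],"twist": [0,0,0],"claw": 0}

```text
t: 13.22
tcp_pos: [426.9, 239.3, 158.3]
ee_rot: [0.635, 0.772, -0.0, -0.002]
contact_force: [0.6, -2.9, 7.7]
width: 0.3
```

The pointer is at (600,340) beside the green band, and the knob at (232,75) is part-way home. I keep holding and correct the slight upward drift.

>>> servo_tool:
  series:
    - {"xyz": [0,0,0.7],"twist": [0,0,0],"claw": 0}
    - {"xyz": [0,0,0.7],"twist": [0,0,0],"claw": 0}
    - {"xyz": [0,0,0.7],"twist": [0,0,0],"claw": 0}
    - {"xyz": [0,0,0.7],"twist": [0,0,0],"claw": 0}
    - {"xyz": [0,0,0.7],"twist": [0,0,0],"claw": 0}
    - {"xyz": [0,0,0.7],"twist": [0,0,0],"claw": 0}
    - {"xyz": [0,0,0.7],"twist": [0,0,0],"claw": 0}
    - {"xyz": [0,0,0.7],"twist": [0,0,0],"claw": 0}
    - {"xyz": [0,0,0.7],"twist": [0,0,0],"claw": 0}
    - {"xyz": [0,0,0.7],"twist": [0,0,0],"claw": 0}

```text
t: 14.48
tcp_pos: [426.9, 239.3, 157.8]
ee_rot: [0.635, 0.772, -0.0, -0.002]
contact_force: [0.6, -2.0, 8.2]
width: 0.5
```

>>> servo_tool:
  series:
    - {"xyz": [0,0,0.5],"twist": [0,0,0],"claw": 0}
    - {"xyz": [0,0,0.5],"twist": [0,0,0],"claw": 0}
    - {"xyz": [0,0,0.5],"twist": [0,0,0],"claw": 0}
    - {"xyz": [0,0,0.5],"twist": [0,0,0],"claw": 0}
    - {"xyz": [0,0,0.5],"twist": [0,0,0],"claw": 0}
    - {"xyz": [0,0,0.5],"twist": [0,0,0],"claw": 0}
    - {"xyz": [0,0,0.5],"twist": [0,0,0],"claw": 0}
    - {"xyz": [0,0,0.5],"twist": [0,0,0],"claw": 0}
    - {"xyz": [0,0,0.5],"twist": [0,0,0],"claw": 0}
    - {"xyz": [0,0,0.5],"twist": [0,0,0],"claw": 0}

```text
t: 15.72
tcp_pos: [426.8, 239.3, 157.5]
ee_rot: [0.635, 0.772, -0.0, -0.002]
contact_force: [-0.5, -3.3, 8.0]
width: 0.8
```

```bash
python3 chk.py b
```

```text
15.725 [426.8 239.3 157.5] [-0.5 -3.3  8. ]
wrist lever angle 0.36123723846709915 n 7465 z at pivot 117.1
wrist handle top z 156.78970433745587 3936
scene lever angle 0.3642516816160618 n 204 z at pivot 116.1
scene handle top z 155.65812780204078 75
knob travel approx 27.713798590031086 18
```

>>> servo_tool:
  series:
    - {"xyz": [0,0,0.2],"twist": [0,0,0],"claw": 0}
    - {"xyz": [0,0,0.2],"twist": [0,0,0],"claw": 0}
    - {"xyz": [0,0,0.2],"twist": [0,0,0],"claw": 0}
    - {"xyz": [0,0,0.2],"twist": [0,0,0],"claw": 0}
    - {"xyz": [0,0,0.2],"twist": [0,0,0],"claw": 0}
    - {"xyz": [0,0,0.2],"twist": [0,0,0],"claw": 0}
    - {"xyz": [0,0,0.2],"twist": [0,0,0],"claw": 0}
    - {"xyz": [0,0,0.2],"twist": [0,0,0],"claw": 0}
    - {"xyz": [0,0,0.2],"twist": [0,0,0],"claw": 0}
    - {"xyz": [0,0,0.2],"twist": [0,0,0],"claw": 0}

```text
t: 17.08
tcp_pos: [426.8, 239.3, 157.5]
ee_rot: [0.635, 0.772, -0.0, -0.002]
contact_force: [0.5, -3.0, 7.0]
width: 0.5
```

>>> servo_tool:
  series:
    - {"xyz": [0,0,0.3],"twist": [0,0,0],"claw": 0}
    - {"xyz": [0,0,0.3],"twist": [0,0,0],"claw": 0}
    - {"xyz": [0,0,0.3],"twist": [0,0,0],"claw": 0}
    - {"xyz": [0,0,0.3],"twist": [0,0,0],"claw": 0}
    - {"xyz": [0,0,0.3],"twist": [0,0,0],"claw": 0}
    - {"xyz": [0,0,0.3],"twist": [0,0,0],"claw": 0}
    - {"xyz": [0,0,0.3],"twist": [0,0,0],"claw": 0}
    - {"xyz": [0,0,0.3],"twist": [0,0,0],"claw": 0}
    - {"xyz": [0,0,0.3],"twist": [0,0,0],"claw": 0}
    - {"xyz": [0,0,0.3],"twist": [0,0,0],"claw": 0}

```text
t: 18.32
tcp_pos: [426.8, 239.3, 157.5]
ee_rot: [0.635, 0.772, -0.0, -0.002]
contact_force: [0.3, -2.4, 7.1]
width: 0.3
```

>>> servo_tool:
  series:
    - {"xyz": [0,0,0.3],"twist": [0,0,0],"claw": 0}
    - {"xyz": [0,0,0.3],"twist": [0,0,0],"claw": 0}
    - {"xyz": [0,0,0.3],"twist": [0,0,0],"claw": 0}
    - {"xyz": [0,0,0.3],"twist": [0,0,0],"claw": 0}
    - {"xyz": [0,0,0.3],"twist": [0,0,0],"claw": 0}
    - {"xyz": [0,0,0.3],"twist": [0,0,0],"claw": 0}
    - {"xyz": [0,0,0.3],"twist": [0,0,0],"claw": 0}
    - {"xyz": [0,0,0.3],"twist": [0,0,0],"claw": 0}
    - {"xyz": [0,0,0.3],"twist": [0,0,0],"claw": 0}
    - {"xyz": [0,0,0.3],"twist": [0,0,0],"claw": 0}

```text
t: 19.58
tcp_pos: [426.8, 239.3, 157.4]
ee_rot: [0.636, 0.772, -0.0, -0.002]
contact_force: [0.8, -3.3, 7.1]
width: 0.3
```

>>> servo_tool:
  series:
    - {"xyz": [0,0,0.3],"twist": [0,0,0],"claw": 0}
    - {"xyz": [0,0,0.3],"twist": [0,0,0],"claw": 0}
    - {"xyz": [0,0,0.3],"twist": [0,0,0],"claw": 0}
    - {"xyz": [0,0,0.3],"twist": [0,0,0],"claw": 0}
    - {"xyz": [0,0,0.3],"twist": [0,0,0],"claw": 0}
    - {"xyz": [0,0,0.3],"twist": [0,0,0],"claw": 0}
    - {"xyz": [0,0,0.3],"twist": [0,0,0],"claw": 0}
    - {"xyz": [0,0,0.3],"twist": [0,0,0],"claw": 0}
    - {"xyz": [0,0,0.3],"twist": [0,0,0],"claw": 0}
    - {"xyz": [0,0,0.3],"twist": [0,0,0],"claw": 0}

```text
t: 20.82
tcp_pos: [426.8, 239.3, 157.3]
ee_rot: [0.636, 0.772, -0.0, -0.002]
contact_force: [0.6, -3.9, 7.9]
width: 1.0
```

```bash
python3 chk.py c
```

```text
20.825 [426.8 239.3 157.3] [ 0.6 -3.9  7.9]
wrist lever angle 0.3620103659796453 n 7469 z at pivot 117.1
wrist handle top z 156.6094159866528 3935
scene lever angle 0.37202122693967105 n 212 z at pivot 117.3
scene handle top z 155.48520448508816 79
knob travel approx 1.7754672370361841 19
```

>>> servo_tool:
  series:
    - {"xyz": [0,0,0.2],"twist": [0,0,0],"claw": 0}
    - {"xyz": [0,0,0.2],"twist": [0,0,0],"claw": 0}
    - {"xyz": [0,0,0.2],"twist": [0,0,0],"claw": 0}
    - {"xyz": [0,0,0.2],"twist": [0,0,0],"claw": 0}
    - {"xyz": [0,0,0.2],"twist": [0,0,0],"claw": 0}
    - {"xyz": [0,0,0.2],"twist": [0,0,0],"claw": 0}
    - {"xyz": [0,0,0.2],"twist": [0,0,0],"claw": 0}
    - {"xyz": [0,0,0.2],"twist": [0,0,0],"claw": 0}
    - {"xyz": [0,0,0.2],"twist": [0,0,0],"claw": 0}
    - {"xyz": [0,0,0.2],"twist": [0,0,0],"claw": 0}

```text
t: 22.18
tcp_pos: [426.7, 239.3, 157.3]
ee_rot: [0.635, 0.772, -0.0, -0.002]
contact_force: [-0.0, -3.2, 7.0]
width: 0.5
```

```bash
python3 chk.py d
```

```text
22.175 [426.7 239.3 157.3] [-0.  -3.2  7. ]
wrist lever angle 0.36189080644474975 n 7483 z at pivot 117.1
wrist handle top z 156.69827744337655 3944
scene lever angle 0.34896966311928046 n 206 z at pivot 113.9
scene handle top z 155.87137210538833 80
knob travel approx 0.27980907637633146 20
```

>>> servo_tool:
  series:
    - {"xyz": [0,0,0.2],"twist": [0,0,0],"claw": 0}
    - {"xyz": [0,0,0.2],"twist": [0,0,0],"claw": 0}
    - {"xyz": [0,0,0.2],"twist": [0,0,0],"claw": 0}
    - {"xyz": [0,0,0.2],"twist": [0,0,0],"claw": 0}
    - {"xyz": [0,0,0.2],"twist": [0,0,0],"claw": 0}
    - {"xyz": [0,0,0.2],"twist": [0,0,0],"claw": 0}
    - {"xyz": [0,0,0.2],"twist": [0,0,0],"claw": 0}
    - {"xyz": [0,0,0.2],"twist": [0,0,0],"claw": 0}
    - {"xyz": [0,0,0.2],"twist": [0,0,0],"claw": 0}
    - {"xyz": [0,0,0.2],"twist": [0,0,0],"claw": 0}

```text
t: 23.52
tcp_pos: [426.8, 239.2, 157.4]
ee_rot: [0.636, 0.772, -0.0, -0.002]
contact_force: [-1.0, -3.5, 8.3]
width: 0.1
```

>>> servo_tool:
  series:
    - {"xyz": [0,0,0.2],"twist": [0,0,0],"claw": 0}
    - {"xyz": [0,0,0.2],"twist": [0,0,0],"claw": 0}
    - {"xyz": [0,0,0.2],"twist": [0,0,0],"claw": 0}
    - {"xyz": [0,0,0.2],"twist": [0,0,0],"claw": 0}
    - {"xyz": [0,0,0.2],"twist": [0,0,0],"claw": 0}
    - {"xyz": [0,0,0.2],"twist": [0,0,0],"claw": 0}
    - {"xyz": [0,0,0.2],"twist": [0,0,0],"claw": 0}
    - {"xyz": [0,0,0.2],"twist": [0,0,0],"claw": 0}
    - {"xyz": [0,0,0.2],"twist": [0,0,0],"claw": 0}
    - {"xyz": [0,0,0.2],"twist": [0,0,0],"claw": 0}

```text
t: 24.78
tcp_pos: [426.8, 239.3, 157.4]
ee_rot: [0.636, 0.772, 0.0, -0.002]
contact_force: [0.4, -3.2, 7.2]
width: 0.2
```

```bash
python3 chk.py e
python3 - <<'E'
from h import *
p,_=capture("top"); cv2.imwrite("pics/tope.png",p)
a=cv2.imread("pics/scene0.png"); b=cv2.imread("pics/e_scene.png")
cv2.imwrite("pics/cmp.png",np.vstack([np.hstack([cv2.resize(x[170:215,228:312],None,fx=4,fy=4,interpolation=cv2.INTER_CUBIC) for x in(a,b)]),cv2.resize(b[150:300,220:388],(672,600))[:400]]))
t=cv2.imread("pics/top0.png"); d=cv2.absdiff(p,t).max(2)
for n,(x0,y0,x1,y1) in dict(timer=(375,145,420,235),bowl=(305,170,345,208),kettle=(445,185,525,245),tray=(158,192,212,242)).items(): print(n,(d[y0:y1,x0:x1]>60).sum())
E
```

```text
24.775 [426.8 239.3 157.4] [ 0.4 -3.2  7.2]
wrist lever angle 0.3616367034827227 n 7483 z at pivot 117.1
wrist handle top z 156.73500183623264 3944
scene lever angle 0.35837679803973377 n 191 z at pivot 115.6
scene handle top z 155.02564803367954 73
knob travel approx -0.03515675857426129 21
timer 0
bowl 0
kettle 0
tray 0
```

View pics/cmp.png

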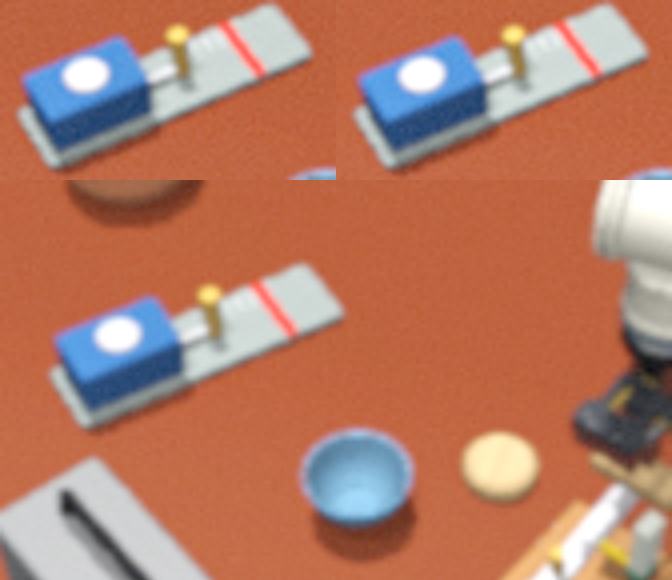

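View pics/tope.png

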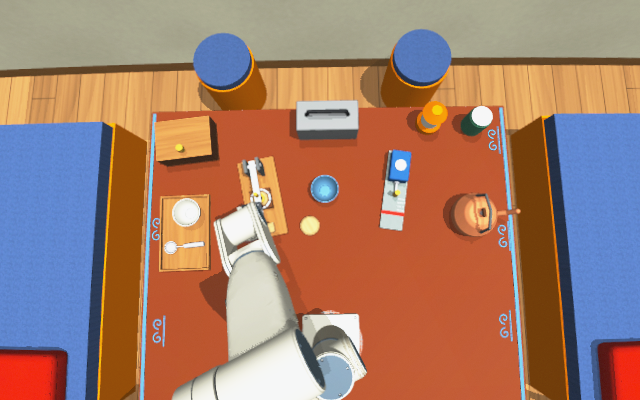

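The knob is back home: it sits at (177,35) in the crop before and after, and the top view shows no changed pixels at the timer. The bystanders are unmoved, and the lever is steady at 0.36. Handing in.

```bash
python3 -c "
from cell import *
print(hand_in()); s=observe(); print(s['t'],s['tcp_pos'],s['contact_force'])"
```

```text
the job is handed in; nothing more can be done
None
the job is handed in; nothing more can be done
```

The job is handed in. I pulled the timer knob out about 76 mm, so it stood within about 1 mm of the red stripe's centre, and let it go. About 3.5 s later I had the press handle down in the green band with shut fingers, and I held it there while the knob crept all the way home.

Last checks before handing in, at t ≈ 24.8 s:
- **Lever:** it read 0.362 rad from the wrist camera and 0.358 from the scene camera (band 0.31 to 0.41, centre 0.36). The push was about 7 N and steady. The scene readings of lever angle are noisier: 0.349 to 0.372 over the hold.
- **Timer knob:** its travel read 0.0 mm, and the top view at the timer matched the starting picture.
- **Bystanders:** no pixels changed at the kettle, the blue bowl or the checked part of the tray (bowl and most of the spoon). The tray's lower edge was not compared.

I judged the green band from the measured lever angle and handle height. The pictures also show the pointer beside the green, but too coarsely to settle it on their own. No other check failed or disagreed.

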